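Dock the LED candle and set its dimmer to the red mark

ROBOT

A 6-joint arm with a two-finger parallel gripper is mounted at the origin on the work surface. World frame = base frame: x ahead of the robot, y to its left, z up, the work surface at z = 0. Lengths are in m, angles in rad, forces in N, time in s.
With the tool pointing down it reaches from about 0.35 to 0.975 m from the base axis. Payload 4.9 kg.
Tool frame: the origin (TCP) lies midway between the tips of the shut fingers; the grasp point (between the pads) lies 19 mm behind it (ctrl.hold_point_z is the distance from the TCP to the grasp point, in m); z points along the fingers, y is the line along which they close (so a half turn about z gives the same grasp; the last joint's range is limited). The gripper opens to 85 mm and grips with 20 to 120 N. Pads are 22 mm wide; open, the fingers measure 114 mm over their backs; the gripper's body (76 mm by 85 mm) begins 54 mm behind the grasp point. The pads swing forward as they close: fully open they stand 13 mm farther back than shut.
Start: joints at [-1.354, 0.053, 1.613, -0, 1.476, -0.119], TCP at [0.206, -0.59, 0.231] pointing down, gripper open.
Joint ranges: [-3.01, 3.01], [-1.01, 2.22], [0.06, 2.58], [-1.02, 4.17], [0.09, 2.62], [-3.14, 3.14]. Speed limits (rad/s): [2.57, 2.57, 3.14, 3.14, 3.14, 3.14].

INTERFACE

Orientations are given as a rotation vector (axis times angle).
In Python, from station import status, viewer, finish_job, ctrl gives the robot as it stands.
- The arm moves only by the shell command python3 -m jog 'ROWS' [FORCE]. ROWS is JSON, a list of rows, each a list of 7 numbers: the turn, a rotation vector about the tool's x, y, z each as a share of 5 degrees, from -1 to 1, then the shift along the tool's x, y, z each as a share of 30 mm, from -1 to 1, then the opening, from -1 (shut) to 1 (fully open). A call has 1 to 5 rows; each row shifts and turns the commanded pose from where the row before left it, along the tool's axes as they then stand; what a row does not reach is not made up. A row lasts 1/8 s, in which the tool goes at most 62.5 mm and 10.7 degrees, less where a joint would pass 70% of its speed; a pose out of reach is approached as far as the arm can. A call with a number of a shift or a turn outside -1 to 1 is refused whole. A call with a gripper value outside its range is refused whole. The fingers move at their own pace and stop on an object; FORCE is the grip in N (left out, the last holds). Time passes only in rows, so rows that do not move let the fingers close. It gives the time, the measured TCP pose, the force, the opening and the grip force at its end, in the units of the state.
- status.get_obs(): the state, without advancing time (a new reading comes with each control period).
- viewer.get_image(name): name is "scene" or "top" or "wrist"; returns a dict with "img" (400x640x3 uint8, red, green, blue), "fovy" (degrees; the focal length in pixels is half the picture's height over the tangent of half this angle, whatever the lens; pixels are square), "cx", "cy" (the principal point, pixels), "rvec" (rotation vector, rad) and "tvec" (3), from world to camera coordinates, as OpenCV has them. Camera axes: x right, y down, z forward; pixel columns grow to the right and rows downward; lengths in m; the calibration is good to about 2 mm. A picture is of the moment at which its call begins. There is no depth.
- finish_job(): hands the job in; it is judged then, once.
The state is a dict: "t": time; "q": joint angles; "dq": joint speeds; "effort": joint torques, N m; "tool_pos": TCP position; "tool_rot": TCP orientation; "contact_force": force on the tool from outside, world axes, zero at the start; "wrist_torque": the same for the moment, N m; "opening": finger opening in m; "grip_force": force on a finger pad.
Only numpy, scipy, OpenCV 4.12 (cv2) and the standard library are available. Lean on these libraries where they do the work, as an engineer would, in place of code of your own. Each camera call takes 0.05 s, during which the arm holds its last target. There are 200 camera calls.

TASK

We are setting the light for dinner. First take the ivory LED pillar candle out of the wooden caddy and set it down upright, not dropped, wholly on the brass disc of the black dimmer dock; then turn the big dimmer dial until its white pointer line points at the red marker on the rim. Leave the rest of the tableware standing where it is.

Things in the scene. Friction and masses are not known exactly. Their poses are not given: they have to be found in the camera images.
- candle: ivory cylindrical LED candle, 50 mm diameter, 110 mm tall, with an 8 mm orange plastic flame on top, about 0.22 kg; it stands upright in one of the caddy's three compartments. Origin: centre of its underside; z up along the candle.
- caddy: fixed wooden caddy, 100 mm (its x) by 272 mm (its y) by 42 mm high, walls and floor 6 mm, three open compartments in a row along its y, centres at y = -89, 0 and +89 mm, each 83 mm (y) by 88 mm (x) inside. The candle, brass vase and amber jar stand in them, one each, in any order. Origin: centre of its underside.
- dock (a point): centre of the top of the brass disc (80 mm diameter, flat, no rim, raised 6 mm) on the dock's fixed black foot plate (340 mm along y, 170 mm along x, 20 mm high); the candle's foot belongs here. The sloping dial face stands 180 mm to the left (+y) of it. z up, x away from the robot's side.
- dial_grip (a point): point on the dial's axis inside its bar grip. z: outwards along that axis, square to the sloping face; x: where the white pointer line points (turns with the dial). The bar is 76 mm long (x), 18 mm wide (y), 38 mm high; this point lies 14 mm below its top, 24 mm above the round 84 mm skirt and 36 mm above the face. Pinch the bar across y, with the tool along -z.
- face: the dock's sloping grey dial face, fixed, 155 mm square, 16 mm thick; it faces the robot and up, sloping 28 degrees from level. Origin: centre of its upper surface, on the dial's axis; z square to it, outwards; x straight up the slope. White tick marks every 20 degrees are only decoration.
- pointer_tip (a point): end of the dial's pointer: on the rim of its round skirt, 42 mm from the axis, under the end of the bar that carries the white line (line on top, running down that end). x points outwards.
- red_mark (a point): the red marker tab, on a flat aluminium ring round the dial, 52 mm from the dial's axis. x points outwards from the dial's axis, z square to the face. It cannot be moved by hand.
- dial (a joint): angle of the dial, rad, clockwise positive seen from in front of the face; 0 = the pointer points straight up the slope; stops at -2.4 and 2.4. Stiff, stays where left. It starts turned anticlockwise of the red marker.
- marker (a joint): angle of the red marker, counted as for dial: the pointer is on the marker when the two are equal.
- brass_vase: bystander: brass bud vase, 62 mm widest, 112 mm tall, in the caddy. Origin: centre of its underside.
- amber_jar: bystander: amber glass jar with steel cap, 58 mm diameter, 95 mm tall, in the caddy. Origin: centre of its underside.
- tumbler_front: bystander: clear tumbler, 72 mm across, 88 mm tall, on the robot's side of the table. Origin: centre of its underside.
- tumbler_back: bystander: clear tumbler, 72 mm across, 88 mm tall, beyond the caddy and the dock. Origin: centre of its underside.
Not all that is in view belongs to the job. What is shaped like the candle but green or purple is not meant.

How it is judged:
By the outcome, as a careful person would: the job done as asked, in the order asked, and still so for the second after the job is handed in, with the robot touching nothing.
It also fails if it takes over 61 s, if anything falls off the work surface, if the arm or the gripper's body presses on something with over 40 N, if the wrist force passes 120 N, or if a joint passes its speed limit or range.

## Working session

There is one attempt and no reset: what is moved stays moved. The work goes in short steps, Python scripts to look and compute and a shell command to move; the robot and the scene stay as the last step left them, time stands still between calls to the robot, and variables do not carry over. Pictures are saved under pics/ and viewed, at most 10 in all, crops included, and the job is handed in when it is done.

```bash
mkdir -p pics; ls
python3 - <<'E'
from station import status, viewer, ctrl
import cv2,numpy as np
o=status.get_obs();print(o['t'],o['tool_pos'],o['tool_rot'],o['opening'],ctrl.hold_point_z)
for n in("scene","top"):
    d=viewer.get_image(n);cv2.imwrite(f'pics/{n}0.png',d['img'][...,::-1]);np.save(f'pics/{n}0.npy',d,allow_pickle=True);print(n,d['fovy'],d['cx'],d['cy'],d['rvec'],d['tvec'])
E
```

```text
pics
0.0 [ 0.2058142  -0.58947446  0.2300549 ] [-3.09537020e+00 -5.24623450e-01  1.65760814e-04] 0.08540249355377755 0.0187
scene 48.70993996091371 319.28534146878036 199.90480974950108 [ 1.0111126   2.20982127 -1.20883444] [ 0.28225472 -0.16818878  1.5461262 ]
top 46.387730105010355 322.41381839993096 200.0612686916319 [ 2.14355629 -2.13378851  0.19287939] [0.09303695 0.55604985 1.24005685]
```

View pics/scene0.png

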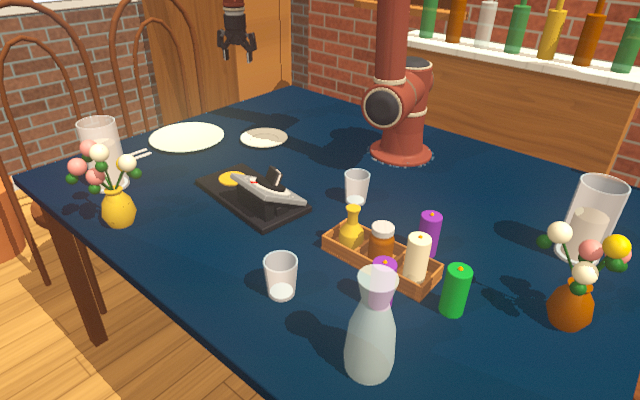

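View pics/top0.png

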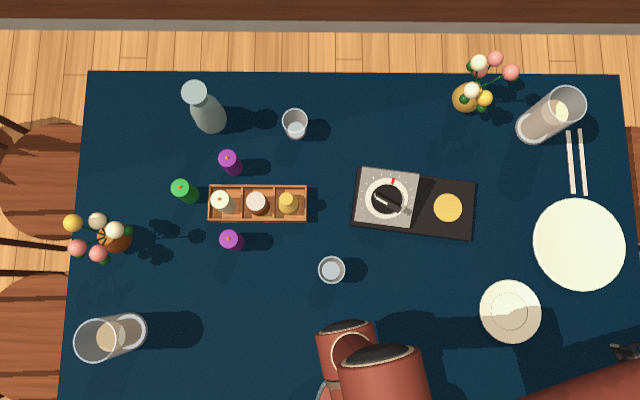

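The scene view shows the candle at (418,257) in the near end of the caddy, the dock at (255,195) and its disc at (232,179). The top view shows the candle at (220,203), with the purples about 40 px either side and the green to its left. The disc is at (448,208), the dial at (386,199) with its red mark near (393,181), and the pointer line appears to run to the lower right.

```bash
cat > h.py <<'E'
import cv2,numpy as np
from scipy.spatial.transform import Rotation as R
from station import status, viewer
def load(n): return np.load(f'pics/{n}.npy',allow_pickle=True).item()
def grab(n,name):
    d=viewer.get_image(n);np.save(f'pics/{name}.npy',d,allow_pickle=True);cv2.imwrite(f'pics/{name}.png',d['img'][...,::-1]);return d
def ray(d,p):
    f=200/np.tan(np.radians(d['fovy'])/2);M=R.from_rotvec(d['rvec']).as_matrix()
    v=M.T@np.array([(p[0]-d['cx'])/f,(p[1]-d['cy'])/f,1]);return -M.T@d['tvec'],v/np.linalg.norm(v)
def onplane(d,p,z=None,n=(0,0,1),p0=None):
    c,v=ray(d,p);n=np.array(n,float);p0=np.array([0,0,z]) if p0 is None else np.array(p0)
    return c+v*((p0-c)@n)/(v@n)
def proj(d,P):
    f=200/np.tan(np.radians(d['fovy'])/2);q=R.from_rotvec(d['rvec']).apply(P)+d['tvec'];return np.array([d['cx']+f*q[0]/q[2],d['cy']+f*q[1]/q[2]])
def tri(rays):
    A=sum(np.eye(3)-np.outer(v,v) for c,v in rays);b=sum((np.eye(3)-np.outer(v,v))@c for c,v in rays);P=np.linalg.solve(A,b)
    return P,[float(np.linalg.norm(np.cross(P-c,v)))for c,v in rays]
def blobs(d,lo,hi,roi,minA=3):
    x0,y0,x1,y1=roi;h=cv2.cvtColor(d['img'],cv2.COLOR_RGB2HSV);m=cv2.inRange(h,lo,hi);k=np.zeros_like(m);k[y0:y1,x0:x1]=m[y0:y1,x0:x1]
    n,l,s,c=cv2.connectedComponentsWithStats(k);return sorted([(int(s[i,4]),c[i].round(2).tolist(),s[i,:4].tolist())for i in range(1,n) if s[i,4]>=minA],reverse=True)
E
python3 - <<'E'
from h import *
s,t=load('scene0'),load('top0')
print('disc',D:=blobs(s,(15,120,120),(35,255,255),(215,165,250,190))[:2],E:=blobs(t,(15,100,120),(35,255,255),(425,185,475,230))[:2])
print(tri([ray(s,D[0][1]),ray(t,E[0][1])]),onplane(t,E[0][1],.026))
print('flame',blobs(s,(5,150,150),(25,255,255),(408,228,432,245)),blobs(t,(5,120,120),(25,255,255),(210,190,232,212)))
print('red',blobs(s,(0,150,120),(8,255,255),(240,160,310,215),1),blobs(t,(0,130,120),(8,255,255),(380,170,410,190),1))
print('ivory',blobs(s,(15,10,180),(35,130,255),(400,225,435,290))[:2],blobs(t,(15,10,180),(35,130,255),(205,185,235,218))[:2])
a=cv2.resize(s['img'][155:235,190:320],None,fx=4,fy=4,interpolation=2);b=cv2.resize(t['img'][160:245,345:480],None,fx=4,fy=4,interpolation=2);c=cv2.resize(t['img'][150:245,165:315],None,fx=4,fy=4);
w=600;H=lambda i:cv2.resize(i,(400,int(i.shape[0]*400/i.shape[1])))
p=[H(b),H(c)];h=max(i.shape[0]for i in p);row=np.hstack([cv2.copyMakeBorder(i,0,h-i.shape[0],0,0,0)for i in p])
q=cv2.copyMakeBorder(H(a),0,0,0,400,0);cv2.imwrite('pics/crop.png',np.vstack([row,q])[...,::-1])
E
```

```text
disc [(212, [227.81, 178.35], [218, 171, 26, 16])] [(666, [447.36, 207.17], [433, 193, 29, 29])]
(array([ 0.5452579 , -0.26042415,  0.02045858]), [0.0051105158481569435, 0.005110515848156886]) [ 0.54083463 -0.25485224  0.026     ]
flame [(7, [420.0, 236.29], [419, 235, 3, 3])] [(32, [228.84, 192.22], [224, 190, 8, 7]), (21, [214.71, 209.86], [212, 207, 8, 5]), (6, [219.0, 198.5], [218, 198, 3, 2]), (4, [210.0, 191.5], [210, 190, 1, 4]), (3, [214.0, 190.33], [213, 190, 3, 2])]
red [(7, [254.0, 182.0], [251, 182, 7, 1])] [(15, [392.53, 180.4], [391, 178, 4, 7])]
ivory [(1082, [417.34, 256.06], [404, 231, 28, 53])] [(267, [219.27, 198.94], [210, 190, 19, 19]), (3, [222.33, 212.67], [222, 212, 2, 2])]
```

View pics/crop.png

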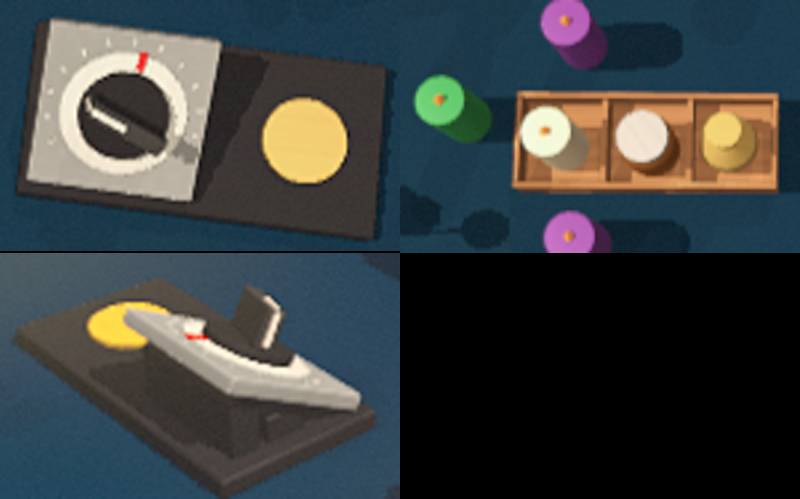

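The crop (top and scene views enlarged) shows the dial's white line running to the bar's upper-left end. The red mark is at about 12:30, so the turn is clockwise by roughly 80°. The candle with its orange flame stands in the left compartment at crop (545,130).

Run:
```python
from h import *
s,t=load('scene0'),load('top0')
print('flame',tri([ray(s,(420,236.3)),ray(t,(219,198.5))]))
print('candle @.118',onplane(t,(219,198.5),.118),'scene',onplane(s,(420,236.3),.118))
x,y=219.3,199.; print('top ivory@.11',onplane(t,(x,y),.110))
# scene silhouette: bottom not visible; axis x px
print('red',tri([ray(s,(254,182)),ray(t,(392.5,180.4))]))
# caddy top edges z=.042 (crop: x=165+u*150/400, y=150+v*.375)
for u,v in((118,94),(378,94),(378,190),(114,188)): print('caddy',onplane(t,(165+u*.375,150+v*.375),.042).round(4))
for u,v in((18,192),(372,240),(386,68)): print('foot',onplane(t,(345+u*135/400,160+v*135/400),.02).round(4))
# face corners, both views
for a,b in (((50,20),None),((220,40),None),((193,201),None),((28,180),None)):
    print('face',onplane(t,(345+a[0]*135/400,160+a[1]*135/400),.09).round(4))
# scene disc left extreme / top extreme check
P=onplane(t,(447.36,207.17),.026);th=np.linspace(0,6.28,90)
Q=np.array([proj(s,P+[.04*np.cos(a),.04*np.sin(a),0])for a in th]);print('disc in scene pred',Q.min(0),Q.max(0))
for n,p in(('jar',(256,202)),('vase',(289,200))):print(n,onplane(t,p,.1))
o=status.get_obs();print(R.from_rotvec(o['tool_rot']).as_matrix().round(3))
```

```text
flame (array([0.5457408 , 0.36494259, 0.11879174]), [0.00038582172664503224, 0.0003858217266450553])
candle @.118 [0.54604967 0.36476353 0.118     ] scene [0.54448704 0.36481393 0.118     ]
top ivory@.11 [0.5461071  0.36563282 0.11      ]
red (array([ 0.60002885, -0.08949683,  0.09877607]), [0.00130508737393278, 0.0013050873739325736])
caddy [0.5963 0.4094 0.042 ]
caddy [0.5979 0.1392 0.042 ]
caddy [0.4972 0.1383 0.042 ]
caddy [0.4979 0.4092 0.042 ]
foot [0.4905 0.0151 0.02  ]
foot [ 0.4469 -0.3173  0.02  ]
foot [ 0.6119 -0.339   0.02  ]
face [ 0.6399 -0.01    0.09  ]
face [ 0.6222 -0.1646  0.09  ]
face [ 0.4751 -0.1358  0.09  ]
face [0.4932 0.0112 0.09  ]
disc in scene pred [218.01452544 170.84931122] [245.31115161 183.97042649]
jar [0.54034516 0.27104578 0.1       ]
vase [0.54617138 0.18430483 0.1       ]
[[ 0.944  0.33  -0.   ]
 [ 0.33  -0.944  0.002]
 [ 0.    -0.002 -1.   ]]
```

```bash
python3 -m jog '[[0,0,-1,0,0,0,1],[0,0,-1,0,0,0,1],[0,0,-1,0,0,0,1],[0,0,-1,0,0,0,1],[0,0,-1,0,0,0,1]]' && python3 -m jog '[[0,0,-1,0,0,0,1],[0,0,-1,0,0,0,1],[0,0,-1,0,0,0,1],[0,0,-1,0,0,0,1],[0,0,-1,0,0,0,1]]' >/dev/null && python3 -m jog '[[0,0,-1,0,0,0,1],[0,0,-1,0,0,0,1],[0,0,-1,0,0,0,1],[0,0,-1,0,0,0,1],[0,0,-0.14,0,0,0,1]]'
python3 -m jog '[[0,0,0,1,0.35,0,1],[0,0,0,1,0.35,0,1],[0,0,0,1,0.35,0,1],[0,0,0,1,0.35,0,1],[0,0,0,1,0.35,0,1]]'
```

```text
t: 0.72
tool_pos: [0.2059, -0.5897, 0.2305]
tool_rot: [-2.907, -1.187, -0.0]
contact_force: [-0.0, 0.6, -0.5]
opening: 0.0852
grip_force: 0.0
t: 1.98
tool_pos: [0.2059, -0.5898, 0.2306]
tool_rot: [-2.222, -2.219, -0.001]
contact_force: [-0.4, -1.2, 0.2]
opening: 0.0854
grip_force: 0.0
t: 2.6
tool_pos: [0.2588, -0.439, 0.231]
tool_rot: [-2.224, -2.219, -0.0]
contact_force: [0.2, 1.5, 0.1]
opening: 0.0854
grip_force: 0.0
```

```bash
python3 -m jog '[[0,0,0,1,0.36,0,1],[0,0,0,1,0.36,0,1],[0,0,0,1,0.36,0,1],[0,0,0,1,0.36,0,1],[0,0,0,1,0.36,0,1]]' >/dev/null && python3 -m jog '[[0,0,0,1,0.36,0,1],[0,0,0,1,0.36,0,1],[0,0,0,1,0.36,0,1],[0,0,0,1,0.36,0,1],[0,0,0,1,0.36,0,1]]' && python3 -m jog '[[0,0,0,1,0.36,0,1],[0,0,0,1,0.36,0,1],[0,0,0,1,0.36,0,1],[0,0,0,1,0.36,0,1],[0,0,0,1,0.36,0,1]]' >/dev/null && python3 -m jog '[[0,0,0,1,0.36,0,1],[0,0,0,1,0.36,0,1],[0,0,0,1,0.36,0,1],[0,0,0,1,0.36,0,1],[0,0,0,1,0.36,0,1]]'
```

```text
t: 3.85
tool_pos: [0.367, -0.1392, 0.2312]
tool_rot: [2.224, 2.219, 0.0]
contact_force: [-0.7, -0.5, 0.3]
opening: 0.0853
grip_force: 0.0
t: 5.1
tool_pos: [0.4753, 0.1607, 0.2311]
tool_rot: [-2.224, -2.219, 0.0]
contact_force: [-0.0, -0.2, 0.3]
opening: 0.0853
grip_force: 0.0
```

```bash
python3 -m jog '[[0,0,0,1,0.34,0,1],[0,0,0,1,0.34,0,1],[0,0,0,1,0.34,0,1],[0,0,0,1,0.34,0,1],[0,0,0,0.9,0.34,0,1]]' >/dev/null && python3 -m jog '[[0,0,0,0.9,0.34,0,1],[0,0,0,0.9,0.32,0,1],[0,0,0,0,0,0,1]]'
python3 - <<'E'
from h import *
d=grab('wrist','w1');print(d['fovy'],-R.from_rotvec(d['rvec']).as_matrix().T@d['tvec'])
print('pred flame',proj(d,[.546,.365,.124]),'top',proj(d,[.546,.365,.116]))
print(blobs(d,(5,150,120),(22,255,255),(0,0,640,400),15)[:6])
print(blobs(d,(15,10,180),(35,130,255),(0,0,640,400),100)[:4])
E
```

```text
t: 6.1
tool_pos: [0.5462, 0.3617, 0.2306]
tool_rot: [-2.221, -2.221, 0.001]
contact_force: [-0.1, -0.6, -0.7]
opening: 0.0855
grip_force: 0.0
63.742777142587364 [0.54692835 0.43918306 0.37234089]
pred flame [312.74652499 189.64048965] top [312.77736138 186.87927298]
[(1505, [311.31, 232.47], [284, 213, 54, 51]), (61, [354.03, 49.15], [349, 46, 11, 7]), (21, [312.43, 189.67], [308, 188, 9, 4]), (20, [328.8, 132.4], [327, 129, 5, 8]), (19, [194.58, 216.42], [190, 215, 9, 4]), (16, [442.38, 204.06], [439, 203, 8, 3])]
[(1826, [314.86, 164.27], [277, 139, 77, 74]), (1541, [318.01, 302.34], [283, 280, 66, 42]), (699, [502.95, 303.93], [465, 280, 65, 43]), (632, [437.94, 277.74], [417, 253, 44, 50])]
```

View pics/w1.png

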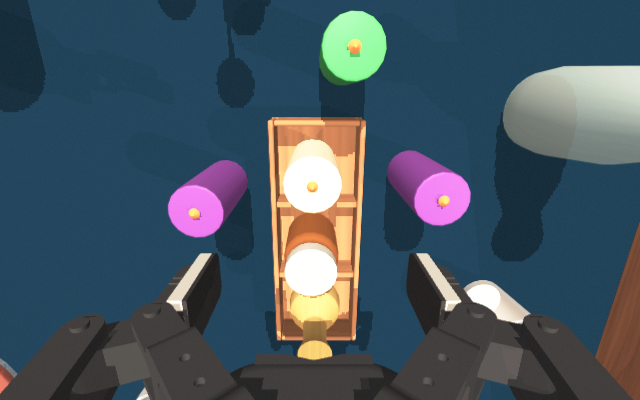

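The wrist view shows the flame at (312,187), where I predicted it. The purple candles at (195,213) and (443,201) leave about 10 mm of finger room, so I'll narrow the opening before descending.

```bash
python3 -m jog '[[0,0,0,0.1,0,0,0.6],[0,0,0,0,0,0.8,0.6],[0,0,0,0,0,1,0.6],[0,0,0,0,0,1,0.6],[0,0,0,0,0,1,0.6]]' && python3 -m jog '[[0,0,0,0,0,1,0.6],[0,0,0,0,0,0.65,0.6],[0,0,0,0,0,0,0.6]]' && python3 -m jog '[[0,0,0,0,0,0,-1],[0,0,0,0,0,0,-1],[0,0,0,0,0,0,-1],[0,0,0,0,0,0,-1]]' 40
```

```text
t: 6.78
tool_pos: [0.5462, 0.3628, 0.1167]
tool_rot: [2.224, 2.219, 0.001]
contact_force: [-0.2, 0.1, 0.1]
opening: 0.0682
grip_force: 0.0
t: 7.15
tool_pos: [0.5451, 0.3626, 0.066]
tool_rot: [-2.223, -2.219, 0.005]
contact_force: [0.3, 0.3, 0.1]
opening: 0.0685
grip_force: 0.0
t: 7.65
tool_pos: [0.5472, 0.3641, 0.0695]
tool_rot: [2.222, 2.22, 0.004]
contact_force: [-0.9, -0.2, 4.8]
opening: 0.0492
grip_force: 41.4
```

```bash
python3 -m jog '[[0,0,0,0,0,-0.5,-1],[0,0,0,0,0,-1,-1],[0,0,0,0,0,-1,-1],[0,0,0,0,0,-1,-1],[0,0,0,0,0,-1,-1]]' && python3 -m jog '[[0,0,0,0,0,-1,-1],[0,0,0,-0.5,0,-0.3,-1],[0,0,0,-1,0,0,-1],[0,0,0,-1,0,0,-1],[0,0,0,-1,0,0,-1]]' && python3 -m jog '[[0,0,0,-1,0,0,-1],[0,0,0,-1,0,0,-1],[0,0,0,-1,0,0,-1],[0,0,0,-1,0,0,-1],[0,0,0,-1,0,0,-1]]' >/dev/null &&  python3 -m jog '[[0,0,0,-1,0,0,-1],[0,0,0,-1,0,0,-1],[0,0,0,-1,0,0,-1],[0,0,0,-1,0,0,-1],[0,0,0,-0.5,0,0,-1]]'
```

```text
t: 8.28
tool_pos: [0.5458, 0.3634, 0.2037]
tool_rot: [-2.222, -2.22, 0.001]
contact_force: [0.1, -0.4, -0.8]
opening: 0.0493
grip_force: 41.4
t: 8.9
tool_pos: [0.5452, 0.2565, 0.2402]
tool_rot: [-2.222, -2.219, 0.004]
contact_force: [-0.1, 0.0, -1.3]
opening: 0.0491
grip_force: 41.6
t: 10.15
tool_pos: [0.5447, -0.0281, 0.2404]
tool_rot: [-2.223, -2.217, 0.002]
contact_force: [-0.2, 1.4, -2.3]
opening: 0.0494
grip_force: 41.6
```

```bash
python3 -c "
from h import *;grab('wrist','w2')"; python3 -m jog '[[0,0,0,-1,0,0,-1],[0,0,0,-1,0,0,-1],[0,0,0,-1,0,0,-1],[0,0,0,-1,0,0,-1],[0,0,0,-0.9,0,0,-1]]' >/dev/null &&  python3 -m jog '[[0,0,0,-0.9,-0.04,0,-1],[0,0,0,-0.9,-0.04,0,-1],[0,0,0,-0.9,-0.04,0,-1],[0,0,0,0,0,0,-1]]'
python3 - <<'E'
from h import *
a=load('w2');b=grab('wrist','w3');t=grab('top','t3')
cv2.imwrite('pics/w23.png',np.vstack([cv2.resize(np.hstack([a['img'],b['img']]),(800,250)),cv2.resize(t['img'][150:250,340:500],(800,350))[:350]])[...,::-1][:600])
for d in(a,b): print('disc',blobs(d,(18,100,120),(35,255,255),(0,0,640,400),100)[:3],'pred',proj(d,[.541,-.255,.026]),'red',blobs(d,(0,150,120),(6,255,255),(0,0,640,400),6)[:3],proj(d,[.6,-.0895,.0988]))
print(status.get_obs()['tool_pos'])
E
```

```text
t: 11.32
tool_pos: [0.5416, -0.2551, 0.2411]
tool_rot: [-2.224, -2.217, 0.0]
contact_force: [1.1, 1.5, -2.4]
opening: 0.0488
grip_force: 41.6
disc [] pred [311.35948058 331.29045803] red [(49, [366.94, 240.49], [362, 237, 13, 7])] [370.56718214 243.18050936]
disc [(2978, [312.09, 156.19], [277, 129, 71, 57]), (886, [629.26, 281.56], [616, 260, 24, 47]), (141, [628.32, 239.98], [620, 232, 20, 17])] pred [312.65979436 165.16007538] red [] [389.01685065 -28.50009612]
[ 0.54188655 -0.25358633  0.24122127]
```

View pics/w23.png

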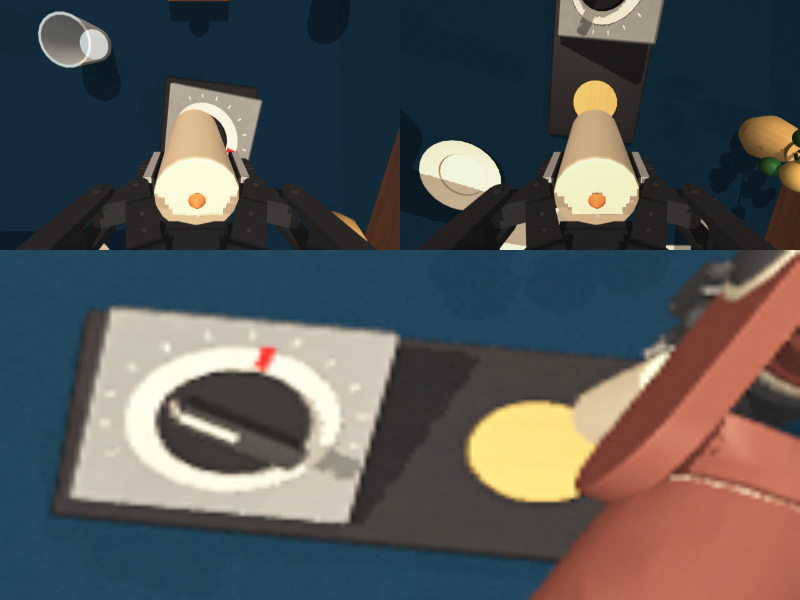

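The composite shows the candle held upright over the foot plate, with the disc partly hidden behind it in the wrist view at about (312,156). The red mark is right of the dial's top, and the pointer line is at the bar's left end.

```bash
python3 - <<'E'
from h import *
b=load('w3');th=np.linspace(0,6.28,200)
Q=np.array([proj(b,[.541+.04*np.cos(a),-.255+.04*np.sin(a),.026])for a in th]);print(Q.min(0),Q.max(0),'obs 277,129,..348')
a=load('w2');t=load('t3')
print('red tri',tri([ray(a,(366.94,240.49)),ray(t,blobs(t,(0,130,120),(8,255,255),(380,170,410,190),3)[0][1]),ray(load('scene0'),(254,182))]))
E
python3 -m jog '[[0,0,0,0,0,0.5,-1],[0,0,0,0,0,1,-1],[0,0,0,0,0,1,-1],[0,0,0,0,0,1,-1],[0,0,0,0,0,0.7,-1]]' && python3 -m jog '[[0,0,0,0,0,0.3,-1],[0,0,0,0,0,0.1,-1],[0,0,0,0,0,0,-1]]'
```

```text
[277.26684966 129.25219615] [348.06306395 198.77549726] obs 277,129,..348
red tri (array([ 0.59878531, -0.08924878,  0.0975115 ]), [0.0027237202550715934, 0.002764424296129681, 0.000431039691289818])
t: 12.05
tool_pos: [0.5411, -0.2529, 0.113]
tool_rot: [-2.219, -2.219, 0.001]
contact_force: [-0.5, -0.0, -0.9]
opening: 0.0495
grip_force: 41.7
t: 12.42
tool_pos: [0.5426, -0.2547, 0.1048]
tool_rot: [2.221, 2.219, 0.001]
contact_force: [0.0, -0.8, -1.3]
opening: 0.0496
grip_force: 41.7
```

```bash
python3 -m jog '[[0,0,0,0,0,0.2,-1],[0,0,0,0,0,0.15,-1],[0,0,0,0,0,0,-1]]' && python3 -m jog '[[0,0,0,0,0,0.05,-1],[0,0,0,0,0,0,-1]]' && python3 -m jog '[[0,0,0,0,0,0.05,-1],[0,0,0,0,0,0,-1]]'
```

```text
t: 12.8
tool_pos: [0.5417, -0.2542, 0.0927]
tool_rot: [-2.222, -2.219, 0.0]
contact_force: [0.5, -0.8, -1.0]
opening: 0.0492
grip_force: 41.7
t: 13.05
tool_pos: [0.542, -0.2544, 0.0918]
tool_rot: [-2.223, -2.22, 0.0]
contact_force: [0.6, -0.0, -1.2]
opening: 0.0494
grip_force: 41.7
t: 13.3
tool_pos: [0.5419, -0.2544, 0.0902]
tool_rot: [-2.222, -2.22, 0.0]
contact_force: [0.1, -0.0, -2.1]
opening: 0.0493
grip_force: 41.7
```

```bash
python3 -m jog '[[0,0,0,0,0,0.05,-1],[0,0,0,0,0,0,-1]]' && python3 -m jog '[[0,0,0,0,0,0.05,-1],[0,0,0,0,0,0,-1]]'
```

```text
t: 13.55
tool_pos: [0.5422, -0.2547, 0.0896]
tool_rot: [2.222, 2.22, -0.0]
contact_force: [-2.1, 0.4, 3.3]
opening: 0.0493
grip_force: 42.0
t: 13.8
tool_pos: [0.5422, -0.2549, 0.0895]
tool_rot: [2.222, 2.22, -0.001]
contact_force: [-5.3, 1.8, 9.1]
opening: 0.0494
grip_force: 42.9
```

```bash
python3 -m jog '[[0,0,0,0,0,-0.05,-1],[0,0,0,0,0,0,0.4],[0,0,0,0,0,0,0.6],[0,0,0,0,0,0,0.6]]' && python3 -m jog '[[0,0,0,0,0,-0.3,0.6],[0,0,0,0,0,-1,0.6],[0,0,0,0,0,-1,0.6],[0,0,0,0,0,-1,0.6],[0,0,0,0,0,-1,0.6]]' && python3 -m jog '[[0,0,0,0,0,-0.5,0.6],[0,0,0,0,0,0,0.6]]'
python3 - <<'E'
from h import *
d=grab('wrist','w4');t=grab('top','t4');s=grab('scene','s4')
print('flame pred',proj(d,[.541,-.255,.14]),blobs(d,(5,150,120),(18,255,255),(200,100,420,330),6)[:3])
cv2.imwrite('pics/m4.png',np.vstack([np.hstack([cv2.resize(d['img'],(400,250)),cv2.resize(s['img'],(400,250))]),cv2.resize(t['img'][150:250,340:500],(800,350),interpolation=2)[:350]])[...,::-1])
E
```

```text
t: 14.3
tool_pos: [0.5419, -0.2543, 0.0885]
tool_rot: [-2.222, -2.22, -0.0]
contact_force: [0.1, 0.4, 0.1]
opening: 0.0683
grip_force: 0.0
t: 14.92
tool_pos: [0.5421, -0.2544, 0.2196]
tool_rot: [2.222, 2.22, 0.0]
contact_force: [0.6, -0.6, -0.3]
opening: 0.0685
grip_force: 0.0
t: 15.18
tool_pos: [0.5426, -0.2548, 0.2343]
tool_rot: [2.221, 2.218, 0.001]
contact_force: [0.4, 0.3, -0.4]
opening: 0.0684
grip_force: 0.0
flame pred [310.47213199 198.41811828] [(102, [310.11, 194.39], [305, 189, 12, 11])]
```

View pics/m4.png

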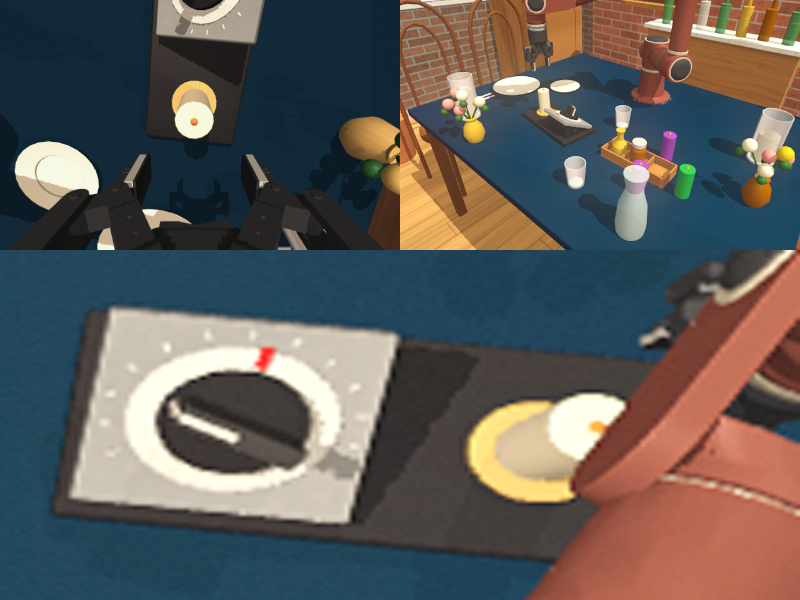

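The candle stands upright on the disc. In the top view the candle is inside the brass, and the flame is at (310,194) in the wrist view against (310,198) predicted. Next I'll move over the dial, tilt the tool square to the face and measure there.

```bash
python3 -m jog '[[0,0,0,0.9,-0.29,0,0.6],[0,0,0,0.9,-0.29,0,0.6],[0,0,0,0.9,-0.29,0,0.6],[0,0,0,0.9,-0.29,0,0.6],[0,0,0,0.9,-0.29,0,0.6]]' >/dev/null && python3 -m jog '[[0,0,0,0.9,-0.29,0,0.6],[0,0,0,0.9,-0.29,0,0.6],[0,0,0.75,0,0,0,0.6],[0,0,0.75,0,0,0,0.6],[0,0,0,0,0,0,0.6]]' && python3 -m jog '[[-0.95,0,0,0,0,0,0.6],[-0.95,0,0,0,0,0,0.6],[-0.95,0,0,0,0,0,0.6],[-0.95,0,0,0,0,0,0.6],[-0.9,0,0,0,0,0,0.6]]' >/dev/null && python3 -m jog '[[-0.9,0,0,0,0,0,0.6],[0,0,0,0,0,0,0.6]]'
python3 - <<'E'
from h import *
o=status.get_obs();print(R.from_rotvec(o['tool_rot']).as_matrix().round(3),o['q'])
d=grab('wrist','w5')
print('red',blobs(d,(0,150,120),(6,255,255),(0,0,640,400),6)[:3],proj(d,[.599,-.0892,.0975]),'C',proj(d,[.556,-.0755,.071]))
E
```

```text
t: 16.58
tool_pos: [0.4806, -0.0651, 0.2313]
tool_rot: [-2.361, -2.07, 0.002]
contact_force: [-0.3, 0.1, -1.0]
opening: 0.0681
grip_force: 0.0
t: 17.45
tool_pos: [0.4801, -0.0652, 0.2312]
tool_rot: [2.062, 1.806, 0.448]
contact_force: [0.2, 0.6, -0.7]
opening: 0.0685
grip_force: 0.0
[[ 0.131  0.876  0.463]
 [ 0.991 -0.116 -0.061]
 [-0.     0.467 -0.884]] [-0.34742078 -0.66771396  2.23664578  0.11253158  1.09849925 -0.24268305]
red [(107, [358.68, 181.43], [350, 178, 18, 8])] [357.22143482 181.20892346] C [306.45767471 173.05149512]
```

View pics/w5.png

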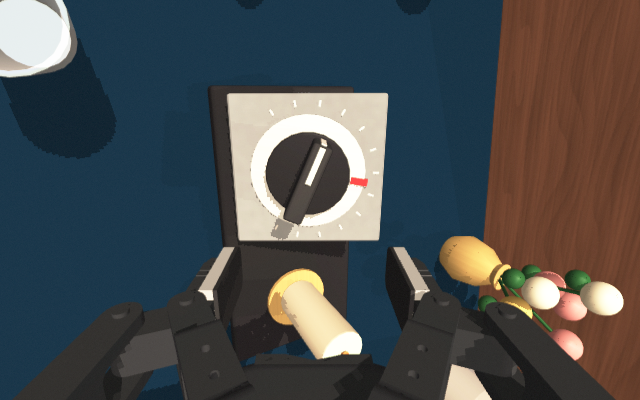

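The wrist view is square to the face. The ring is centred near (308,169), the red mark is at (359,181), and the pointer's white line runs from about (308,185) to (323,142). The candle still stands on the disc.

Run:
```python
from h import *
d=load('w5');t=load('t4');s=load('s4')
print('face corners tri');cs=[]
for p,q in(((387,94),(50,20)),((380,241),(220,40)),((238,241),(193,201)),((228,94),(28,180))):
    P,e=tri([ray(d,p),ray(t,(345+q[0]*135/400,160+q[1]*135/400))]);cs.append(P);print(P.round(4),np.round(e,4))
cs=np.array(cs);c0=cs.mean(0);n=np.linalg.svd(cs-c0)[2][2];n*=np.sign(n[2]);print('centre',c0,'n',n,'slope',np.degrees(np.arccos(n[2])),'sides',np.linalg.norm(cs-np.roll(cs,1,0),axis=1))
h=cv2.cvtColor(d['img'],cv2.COLOR_RGB2HSV);print('ring px',h[125,275],'face px',h[105,245])
m=cv2.inRange(h,(0,0,232),(180,40,255));k=np.zeros_like(m);k[100:235,240:378]=m[100:235,240:378]
ct=sorted(cv2.findContours(k,cv2.RETR_EXTERNAL,cv2.CHAIN_APPROX_NONE)[0],key=cv2.contourArea)[-1]
E=cv2.fitEllipse(cv2.convexHull(ct));print('ring',E)
# dark skirt+bar
yaw=np.radians(-7.5);c=np.array([np.cos(yaw),np.sin(yaw),0]);a=np.radians(28)
n0=np.array([*(-np.sin(a)*c[:2]),np.cos(a)]);u=np.array([*(np.cos(a)*c[:2]),np.sin(a)]);r=np.cross(u,n0)
print('n0',n0.round(4),'r',r.round(4))
C=onplane(d,E[0],n=n0,p0=c0+n0*.003);print('dial centre',C)
red=onplane(d,(358.68,181.43),n=n0,p0=c0+n0*.004)-C;print('red r',np.linalg.norm(red),'ang',np.degrees(np.arctan2(red@r,red@u)))
k=np.zeros_like(m);k[135:215,280:340]=cv2.inRange(h,(0,0,170),(180,70,255))[135:215,280:340]
nn,l,S,_=cv2.connectedComponentsWithStats(k)
for i in range(1,nn):
    if S[i,4]<20:continue
    ys,xs=np.nonzero(l==i);f=cv2.fitLine(np.c_[xs,ys].astype(np.float32),2,0,.01,.01).ravel();mid=f[2:]
    A=[onplane(d,mid+sg*f[:2]*10,n=n0,p0=C+n0*.047)for sg in(-1,1)];v=A[1]-A[0];v*=-np.sign(v@r) 
    M=(A[0]+A[1])/2-C
    print(S[i],'dir ang',np.degrees(np.arctan2(v@r,v@u)),'offset from axis along r,u',M@r,M@u,'perp',M@np.cross(n0,v/np.linalg.norm(v)))
```

```text
face corners tri
[ 0.6368 -0.0088  0.1029] [0. 0.]
[ 0.6182 -0.1616  0.1056] [0.0007 0.0007]
[ 0.4827 -0.1497  0.0207] [0. 0.]
[0.4971 0.0092 0.0566] [0.0008 0.0008]
centre [ 0.55869046 -0.07772095  0.07142432] n [-0.43850851 -0.05267498  0.89718205] slope 26.209902263869065 sides [0.14826348 0.15394063 0.16026524 0.16361214]
ring px [ 25   6 255] face px [ 20  35 227]
ring ((307.3702087402344, 169.2542266845703), (111.13751220703125, 114.6369857788086), 87.31770324707031)
n0 [-0.4655  0.0613  0.8829] r [-0.1305 -0.9914  0.    ]
dial centre [ 0.55653071 -0.07111584  0.07322508]
red r 0.053576591063422746 ang 13.495061335600463
[280 135  11   7  40] dir ang -21.40988349172397 offset from axis along r,u -0.038545808374702624 -0.018774081179119665 perp 0.042739113926332555
[325 135  15  11  80] dir ang -152.2252817939093 offset from axis along r,u -0.03745979415517242 0.023874357627204815 perp -0.0442692886731395
[321 139   6   8  34] dir ang -120.89397930680427 offset from axis along r,u -0.0338545947603238 0.014790796479596429 perp -0.030074939821572156
[305 147  21  39 262] dir ang -67.26631756167275 offset from axis along r,u -0.013658875877398407 0.007643742069122564 perp -0.0017714584427838919
[314 201  26  14 148] dir ang -22.11393955781749 offset from axis along r,u 0.026582238284050604 0.022512042277110476 perp -0.03310142183409015
[280 205   5  10  38] dir ang -90.63602204011566 offset from axis along r,u 0.026451229409501568 -0.02226140792684853 perp 0.022553656928157115
```

```bash
python3 -m jog '[[0,0,0,0.11,-0.19,0,0.6],[0,0,0.91,0,0,0,0.6],[0,0,0.91,0,0,0,0.6],[0,0,0.91,0,0,0,0.6],[0,0,0.91,0,0,0,0.6]]' >/dev/null && python3 -m jog '[[0,0,0.91,0,0,0,0.6],[0,0,0,0,0,1,0.6],[0,0,0,0,0,1,0.6],[0,0,0,0,0,0.8,0.6],[0,0,0,0,0,0,0.6]]'
python3 - <<'E'
from h import *
o=status.get_obs();M=R.from_rotvec(o['tool_rot']).as_matrix();print(M.round(3))
print('to target, tool axes mm',M.T@(np.array([.5486,-.071,.0889])-o['tool_pos'])*1e3)
d=grab('wrist','w6')
E
```

```text
t: 18.75
tool_pos: [0.5149, -0.066, 0.1533]
tool_rot: [2.426, 1.393, 0.548]
contact_force: [-1.0, 0.1, -0.2]
opening: 0.0686
grip_force: 0.0
[[ 0.46   0.759  0.46 ]
 [ 0.869 -0.491 -0.06 ]
 [ 0.18   0.428 -0.886]]
to target, tool axes mm [-0.44898601  0.47188153 72.86543097]
```

View pics/w6.png

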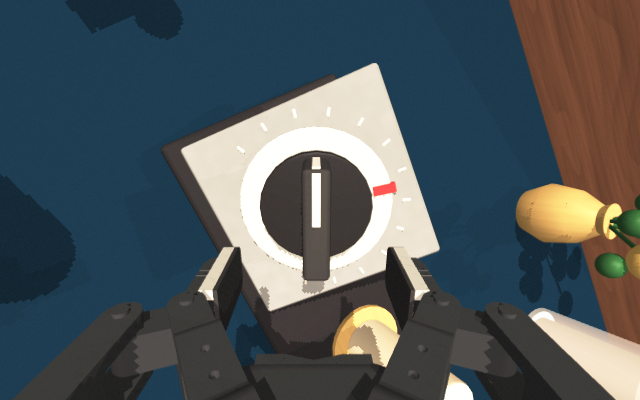

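The bar is now vertical in the wrist view at column 316, midway between the pads, and the red mark is at (384,188). I'll descend and pinch.

```bash
python3 -m jog '[[0,0,0,0,0,1,0.6],[0,0,0,0,0,1,0.6],[0,0,0,0,0,0.4,0.3],[0,0,0,0,0,0,0.0],[0,0,0,0,0,0,0]]' && python3 -m jog '[[0,0,0,0,0,0,-1],[0,0,0,0,0,0,-1],[0,0,0,0,0,0,-1],[0,0,0,0,0,0,-1]]' 50
python3 - <<'E'
from h import *
d=load('w6');o=status.get_obs()
C0=np.array([.5565,-.072,.0738]);n0=np.array([-.4655,.0613,.8829]);u=np.array([.8754,-.1152,.4695]);r=np.array([-.1305,-.9914,0])
h=cv2.cvtColor(d['img'],cv2.COLOR_RGB2HSV);m=cv2.inRange(h,(0,0,240),(180,25,255));k=np.zeros_like(m);k[120:290,232:400]=m[120:290,232:400]
k[:,290:345]=0  # drop bar columns
k=cv2.morphologyEx(k,cv2.MORPH_OPEN,np.ones((5,5)))
pts=cv2.findContours(k,cv2.RETR_EXTERNAL,cv2.CHAIN_APPROX_NONE)[0]
P=np.array([onplane(d,p,n=n0,p0=C0)-C0 for c in pts for p in c.reshape(-1,2)]);X,Y=P@r,P@u;rad=np.hypot(X,Y)
for lo,hi in((.048,.066),(.036,.0479)):
    i=(rad>lo)&(rad<hi)&~((np.abs(np.degrees(np.arctan2(X,Y))-12)<15))
    A=np.c_[2*X[i],2*Y[i],np.ones(i.sum())];x,*_=np.linalg.lstsq(A,X[i]**2+Y[i]**2,rcond=None);print(i.sum(),'centre off r,u mm',x[:2]*1e3,'rad',np.sqrt(x[2]+x[0]**2+x[1]**2))
R_=blobs(d,(0,150,120),(6,255,255),(340,150,420,220),6)[0];q=onplane(d,R_[1],n=n0,p0=C0)-C0
print('red',R_,q@r,q@u,np.degrees(np.arctan2(q@r,q@u)))
M=R.from_rotvec(o['tool_rot']).as_matrix();print('tool x ang',np.degrees(np.arctan2(M[:,0]@r,M[:,0]@u)),M[:,2]@-n0)
E
```

```text
t: 19.42
tool_pos: [0.55, -0.0712, 0.0941]
tool_rot: [2.42, 1.389, 0.555]
contact_force: [0.0, -0.3, 0.4]
opening: 0.0427
grip_force: 0.0
t: 19.92
tool_pos: [0.5484, -0.0703, 0.0928]
tool_rot: [2.424, 1.392, 0.552]
contact_force: [-10.3, 3.7, 8.5]
opening: 0.0174
grip_force: 49.1
351 centre off r,u mm [1.33029689 0.25757536] rad 0.056215255181151856
172 centre off r,u mm [ 3.5586294  -0.29803384] rad 0.04405703853870402
red (201, [384.37, 188.77], [373, 182, 23, 14]) 0.011679348559787823 0.052005586793368454 12.65740740389765
tool x ang -67.19518660891988 0.9999762430288306
```

```bash
python3 -m jog '[[0,0,0.5,0,0,-0.06,-1],[0,0,1,0,0,0,-1],[0,0,1,0,0,0,-1],[0,0,1,0,0,0,-1],[0,0,1,0,0,0,-1]]' 70 && python3 -m jog '[[0,0,1,0,0,0,-1],[0,0,1,0,0,0,-1],[0,0,1,0,0,0,-1],[0,0,1,0,0,0,-1],[0,0,1,0,0,0,-1]]' && python3 -m jog '[[0,0,1,0,0,0,-1],[0,0,1,0,0,0,-1],[0,0,1,0,0,0,-1],[0,0,1,0,0,0,-1],[0,0,0.5,0,0,0,-1]]' && python3 -m jog '[[0,0,0.4,0,0,0,-1],[0,0,0,0,0,0,-1],[0,0,0,0,0,0,-1]]'
python3 - <<'E'
from h import *
o=status.get_obs();u=np.array([.8754,-.1152,.4695]);r=np.array([-.1305,-.9914,0])
M=R.from_rotvec(o['tool_rot']).as_matrix();print('tool x ang',np.degrees(np.arctan2(M[:,0]@r,M[:,0]@u)),o['wrist_torque'],o['q'][5])
E
```

```text
t: 20.55
tool_pos: [0.5492, -0.0713, 0.0936]
tool_rot: [2.707, 0.906, 0.643]
contact_force: [17.1, -3.4, -15.0]
opening: 0.0165
grip_force: 70.2
t: 21.18
tool_pos: [0.5498, -0.0729, 0.0941]
tool_rot: [2.92, 0.307, 0.719]
contact_force: [20.7, -11.9, -18.7]
opening: 0.0166
grip_force: 69.5
t: 21.8
tool_pos: [0.5498, -0.0745, 0.0942]
tool_rot: [3.007, -0.274, 0.762]
contact_force: [18.9, -18.0, -19.0]
opening: 0.0167
grip_force: 69.4
t: 22.18
tool_pos: [0.5498, -0.0746, 0.0942]
tool_rot: [3.01, -0.326, 0.764]
contact_force: [18.8, -17.4, -19.5]
opening: 0.017
grip_force: 69.5
tool x ang 4.743683382574382 [-2.12098683 -0.98202192 -1.01013316] 1.4103747885778324
```

```bash
python3 -m jog '[[0,0,0.7,0,0,0,-1],[0,0,0.7,0,0,0,-1],[0,0,0,0,0,0,-1],[0,0,0,0,0,0,0.3],[0,0,0,0,0,0,0.6]]' && python3 -m jog '[[0,0,0,0,0,-0.5,0.6],[0,0,0,0,0,-1,0.6],[0,0,0,0,0,-1,0.6],[0,0,0,0,0,-0.5,0.6],[0,0,0,0,0,0,0.6]]'
cat > pm.py <<'E'
from h import *
import sys
o=status.get_obs();d=grab('wrist',sys.argv[1])
C0=np.array([.5565,-.072,.0738]);n0=np.array([-.4655,.0613,.8829]);u=np.array([.8754,-.1152,.4695]);r=np.array([-.1305,-.9914,0])
M=R.from_rotvec(o['tool_rot']).as_matrix();print('tool x ang',np.degrees(np.arctan2(M[:,0]@r,M[:,0]@u)))
ang=lambda v:np.degrees(np.arctan2(v@r,v@u))
B=blobs(d,(0,150,120),(6,255,255),(200,80,440,330),6)[0];q=onplane(d,B[1],n=n0,p0=C0)-C0
print('red',B,'r,u',q@r,q@u,ang(q))
c=proj(d,C0+n0*.047);print('bar top centre px',c)
h=cv2.cvtColor(d['img'],cv2.COLOR_RGB2HSV);k=cv2.inRange(h,(0,0,170),(180,70,255));n,l,S,ce=cv2.connectedComponentsWithStats(k)
for i in range(1,n):
    if 60<S[i,4]<1200 and np.hypot(*(ce[i]-c))<60:
        ys,xs=np.nonzero(l==i);f=cv2.fitLine(np.c_[xs,ys].astype(np.float32),2,0,.01,.01).ravel()
        A=[onplane(d,f[2:]+s*f[:2]*15,n=n0,p0=C0+n0*.047)for s in(-1,1)];v=A[1]-A[0];v*=np.sign(v@u);m=(A[0]+A[1])/2-C0
        print('line',S[i],'ang',ang(v),'mid r,u',m@r,m@u)
cv2.imwrite(f'pics/c_{sys.argv[1]}.png',cv2.resize(d['img'][80:330,170:460],None,fx=2,fy=2,interpolation=2)[...,::-1])
E
python3 pm.py w7
```

```text
t: 22.8
tool_pos: [0.5486, -0.071, 0.0945]
tool_rot: [-2.988, 0.509, -0.756]
contact_force: [-0.0, -0.1, 0.2]
opening: 0.0525
grip_force: 0.0
t: 23.42
tool_pos: [0.5073, -0.0653, 0.1757]
tool_rot: [-2.987, 0.507, -0.762]
contact_force: [0.2, 0.4, 0.5]
opening: 0.0684
grip_force: 0.0
tool x ang 11.760788030375144
red (187, [316.21, 131.12], [312, 121, 9, 22]) r,u 0.011528669964522809 0.05169020111767242 12.57312026613787
bar top centre px [315.56790417 216.04799586]
line [316 165   9  49 356] ang 11.964510257990161 mid r,u 0.006995291478799892 0.018772426753159058
```

View pics/c_w7.png

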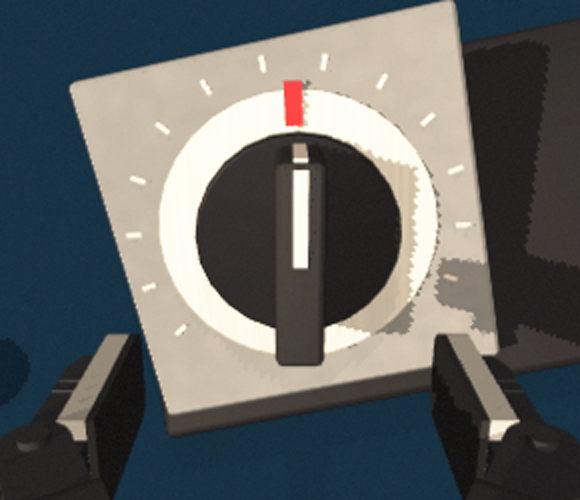

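The crop shows the pointer line at column 300 and the red mark at column 293, so the dial has overshot by about 3° clockwise. I'll shift 2.7 mm sideways to centre the pads on the bar, regrip and turn back.

```bash
python3 -m jog '[[0,0,0,0,0.09,0.5,0.6],[0,0,0,0,0,1,0.6],[0,0,0,0,0,1,0.6],[0,0,0,0,0,0.4,0.2],[0,0,0,0,0,0,0]]' >/dev/null && python3 -m jog '[[0,0,0,0,0,0,-1],[0,0,0,0,0,0,-1],[0,0,0,0,0,0,-1]]' 60 && python3 -m jog '[[0,0,-0.28,0,0,0,-1],[0,0,-0.28,0,0,0,-1],[0,0,0,0,0,0,-1]]' && python3 -m jog '[[0,0,0,0,0,0,0.2],[0,0,0,0,0,0,0.6],[0,0,0,0,0,-1,0.6],[0,0,0,0,0,-1,0.6],[0,0,0,0,0,-0.9,0.6]]' && python3 -m jog '[[0,0,0,0,0,0,0.6],[0,0,0,0,0,0,0.6]]' >/dev/null; python3 pm.py w8
python3 - <<'E'
from h import *
d=load('w8');C0=np.array([.5565,-.072,.0738]);n0=np.array([-.4655,.0613,.8829]);u=np.array([.8754,-.1152,.4695]);r=np.array([-.1305,-.9914,0])
print('cols of axis at ring/bar top',proj(d,C0),proj(d,C0+.047*n0))
g=cv2.cvtColor(d['img'],cv2.COLOR_RGB2GRAY).astype(int)
for y in range(165,215,8):
    row=g[y];print(y,[ (x,int(row[x+1]-row[x-1])) for x in range(225,415) if abs(row[x+1]-row[x-1])>45 and abs(row[x+1]-row[x-1])>=max(abs(row[x]-row[x-2]),abs(row[x+2]-row[x]))])
E
```

```text
t: 24.48
tool_pos: [0.5463, -0.0744, 0.0977]
tool_rot: [-2.99, 0.508, -0.758]
contact_force: [-3.4, -4.1, 0.3]
opening: 0.0164
grip_force: 59.2
t: 24.85
tool_pos: [0.5464, -0.0743, 0.0977]
tool_rot: [-3.013, 0.436, -0.762]
contact_force: [-3.9, -4.7, 0.8]
opening: 0.0164
grip_force: 59.2
t: 25.48
tool_pos: [0.5056, -0.0677, 0.1746]
tool_rot: [-3.011, 0.436, -0.76]
contact_force: [0.5, -0.3, -0.1]
opening: 0.068
grip_force: 0.0
tool x ang 9.005230642042878
red (208, [315.07, 127.87], [311, 117, 10, 23]) r,u 0.011362059662109349 0.0518016932526856 12.371213505665676
bar top centre px [310.82746467 213.81289637]
line [312 162   8  50 382] ang 9.731363680785318 mid r,u 0.006122988046016009 0.01906294995902693
cols of axis at ring/bar top [311.25792307 193.2702651 ] [310.82746467 213.81289637]
165 [(249, 58), (272, -179), (311, 173), (319, -181), (358, 140), (374, 57), (381, -99), (383, 47), (399, -53), (406, -108)]
173 [(246, 64), (267, -182), (311, 173), (319, -180), (362, 161), (372, 54), (383, -100), (385, 46), (406, -119)]
181 [(244, 58), (264, -189), (311, 174), (319, -181), (365, 130), (374, 57), (385, -100), (387, 47), (407, -121)]
189 [(244, 63), (263, -192), (311, 172), (319, -182), (367, 138), (373, 59), (385, -116), (387, 58), (407, -115)]
197 [(245, 61), (263, -198), (311, 182), (319, -182), (367, 135), (375, 53), (384, -113), (386, 62), (408, -124)]
205 [(225, 131), (246, 62), (264, -202), (311, 183), (319, -183), (365, 155), (373, 60), (383, -113), (385, 60), (409, -110)]
213 [(227, 128), (249, 63), (267, -200), (362, 143), (372, 62), (379, -61), (409, -123)]
```

```bash
python3 -m jog '[[0,0,0,0,0,-1,0.6],[0,0,0,0,0,-1,0.6],[0,0,0,0,0,0,0.6]]'
python3 - <<'E'
from h import *
a=load('w8');t=grab('top','t9');s=grab('scene','s9')
cv2.imwrite('pics/f.png',np.vstack([np.hstack([cv2.resize(a['img'][70:270,180:460],(400,286)),cv2.resize(s['img'],(400,286))]),cv2.resize(t['img'][100:260,140:500],(800,310))[:310]])[...,::-1])
E
```

```text
t: 26.15
tool_pos: [0.4787, -0.0645, 0.2276]
tool_rot: [-3.01, 0.437, -0.764]
contact_force: [0.2, -0.0, 0.5]
opening: 0.0682
grip_force: 0.0
```

View pics/f.png

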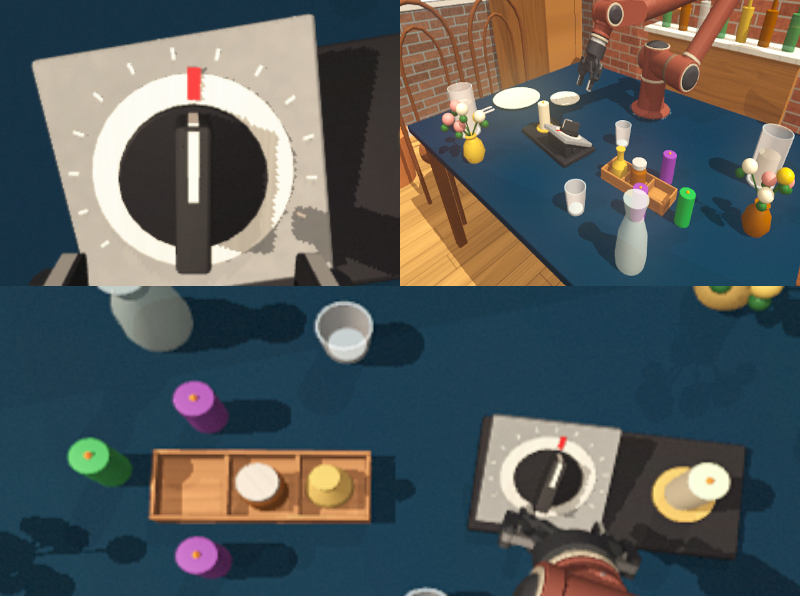

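The pointer line and red mark share column 193 in the dial crop. The candle stands on the disc, and the bystanders are where they were.

```bash
python3 -c "
from station import finish_job
print(finish_job())"
```

```text
the job is handed in; nothing more can be done
None
```

The job is handed in at about 26 s: the candle stands upright on the brass disc, the dial pointer lines up with the red marker to within about half a degree by the camera, and the rest of the tableware looks unmoved.

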